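# Sanitise the lid of a paste cup at the pump station

## Task

Slide the single paste cup that stands in front of the pump station fully home into its V-shaped stop, and swing the bottle's spout round until its nozzle is over the middle of the cup's lid. Then press the pump head right down and let it spring back up, so that the lid gets its dose; do not pump anywhere but onto the lid of the cup in the stop. Leave the cup standing home with the spout over it, and leave the beaker, the label roll and the scraper where they are.

Things in the scene. Friction and masses are not known exactly. Their poses are not given: they have to be found in the camera images.
- station: Fixed pump station: aluminium foot plate 90 x 100 mm, white pump bottle 72 mm across clamped on it, and in front a V-stop of two upright plates (28 mm high, 84 mm long, 8 mm thick) on the bare table. Origin: bottle's axis at table height. x points from the V's open mouth to the bottle (a cup is pushed in along +x), z up. The V's outer ends are 128 mm apart, at x = -0.100.
- cup_home (a point): Point fixed to the station, 115 mm in front of the bottle's axis (station x = -0.115) and 23 mm above the table: where the centre of the cup is when it touches both plates of the V.
- cup_mid (a point): Centre (23 mm above the underside) of the cup to treat: sealed round clear cup of brown paste, 104 mm across the rim (z 36 to 46 mm), 96 mm across the wall, 46 mm high, about 0.135 kg, loose. It stands alone on the table in front of the V, 80 to 135 mm from home. Too wide to grasp: push it.
- spout_swivel (a joint): Turn of the grey pump head with its spout about the bottle's upright axis, rad: 0 = spout points along the station's -x, over the centre of the V; positive = swung towards the station's +y. Starts at 0.8 to 1.4, limits -0.7 and 1.5, no detent; can be pushed either way (0.6 N at the spout's end) and stays where it is left.
- pump_head (a joint): Stroke of the sprung pump head, m: 0 = up, 0.016 = right down. Straight down, needs about 5 N to start and 11 N at the bottom; springs back when let go.
- head_top (a point): Centre of the flat round top of the pump head (44 mm across), on the bottle's axis, 165 mm above the table when up: press here. It moves down with the head.
- nozzle (a point): Lower end of the short nozzle (12 mm across) under the outer end of the spout, 111 mm from the bottle's axis, 136 mm above the table when the head is up. The spout is a straight level bar 16 mm wide and 14 mm high, from the head out to 119 mm from the axis; its middle is 18 mm above this point. It turns and sinks with the head.
- beaker: Bystander: steel beaker 70 mm across, 69 mm high, right of the station. Origin at its underside.
- roll: Bystander: label roll lying flat, 81 mm across, 30 mm high, right of the station. Origin at its underside.
- blade: Bystander: hand scraper lying flat, 164 mm long (along its y), 60 mm wide, 14 mm high, beyond the station on the left. Origin at its underside, mid-length.
Mind the look-alikes: they are no part of the job. Leave any yellow look-alike of the part that bears cup_mid alone.

How it is judged (in metres and radians):
On the way, in this order (a step that is already met when the one before it is completed fails the run):
1. the cup is home in the V-stop and the nozzle is over the middle of its lid (horizontal distance between cup_mid and cup_home below 0.012 m and angle between cup_mid's own z axis and vertical below 0.15 rad and height (world z) of cup_mid below 0.035 m and horizontal distance between nozzle and cup_mid below 0.025 m and value of joint pump_head below 0.004 m), for 0.1 s.
2. the pump head is pressed right down with the nozzle over the lid (horizontal distance between cup_mid and cup_home below 0.012 m and angle between cup_mid's own z axis and vertical below 0.15 rad and height (world z) of cup_mid below 0.035 m and horizontal distance between nozzle and cup_mid below 0.025 m and value of joint pump_head above 0.013 m), for 0.05 s.
At the end, for the whole second after the job is handed in: The cup stands upright and at rest in the V-stop, its centre within 12 mm of the home point; the nozzle is within 25 mm (seen from above) of the cup's centre; the pump head is back up (within 3 mm of its top) (horizontal distance between cup_mid and cup_home below 0.012 m and angle between cup_mid's own z axis and vertical below 0.15 rad and height (world z) of cup_mid below 0.035 m and horizontal distance between nozzle and cup_mid below 0.025 m and value of joint pump_head below 0.003 m and linear speed of cup below 0.02 m/s); the robot touches nothing.
It fails at once if the pump is worked (head down more than 6 mm) while the cup is not in the stop or the nozzle is not over its lid (value of joint pump_head above 0.006 m and (horizontal distance between cup_mid and cup_home above 0.02 m or horizontal distance between nozzle and cup_mid above 0.032 m)).
It fails at once if the cup is tipped over (angle between cup_mid's own z axis and vertical above 0.5 rad).
It fails at once if the beaker is pushed more than 30 mm away (distance of beaker from where it was at the start of the episode above 0.03 m).
It fails at once if the label roll is pushed more than 30 mm away (distance of roll from where it was at the start of the episode above 0.03 m).
It fails at once if the scraper is pushed more than 30 mm away (distance of blade from where it was at the start of the episode above 0.03 m).
It also fails if it takes over 48 s, if anything falls off the work surface, if the arm or the gripper's body presses on something with over 40 N, if the wrist force passes 120 N, or if a joint passes its speed limit or range.

## Robot

A 6-joint arm with a two-finger parallel gripper is mounted at the origin on the work surface; the furniture and walls round the work are solid. World frame = base frame: x ahead of the robot, y to its left, z up, the work surface at z = 0. Lengths are in mm, angles in rad, forces in N, time in s.
With the tool pointing down it reaches from about 350 to 875 mm from the base axis. Payload 4.2 kg.
Tool frame: the origin (TCP) lies midway between the tips of the shut fingers; the grasp point (between the pads) lies 19 mm behind it (tcp_to_grasp is the distance from the TCP to the grasp point, in mm); z points along the fingers, y is the line along which they close (so a half turn about z gives the same grasp; the last joint's range is limited). The gripper opens to 85 mm and grips with 20 to 120 N. Pads are 22 mm wide; open, the fingers measure 114 mm over their backs; the gripper's body (76 mm by 85 mm) begins 54 mm behind the grasp point. The pads swing forward as they close: fully open they stand 13 mm farther back than shut.
Start: joints at [1.421, 0.385, 0.008, 0, -1.194, -0.259], TCP at [248.409, 573.491, 231.312] pointing down, gripper open.
Joint ranges: [-3.14, 3.14], [-1.21, 2.06], [-1.07, 1.41], [-3.16, 2.05], [-2.99, -0.16], [-3.1, 3.1]. Speed limits (rad/s): [2.79, 2.79, 3.14, 3.14, 3.14, 3.14].

## Interface

Orientations are given as a unit quaternion [x, y, z, w].
In Python, from bench import read_state, get_image, job_done, tcp_to_grasp gives the robot as it stands.
- The arm moves only by the tool jog_arm, never from a script. Its argument "plan" is a list of rows, each a list of 3 entries, a list of its own where there are three numbers: the finger opening in mm, from 0 to 85.4, then the shift along the tool's x, y, z as a fraction of full scale, then the turn, a rotation vector about the tool's x, y, z as a fraction of full scale. A call has 1 to 10 rows; each row is the pose to reach, as a shift and turn from the pose commanded when the call began, along the tool's axes at that moment; what a row does not reach only later rows make up. Full scale, the value 1, is 0.1 m for a shift and 60 degrees for a turn. A row lasts 1/8 s, in which the tool goes at most 62.5 mm and 10.7 degrees, less where a joint would pass 70% of its speed; a pose out of reach is approached as far as the arm can. A call with a number of a shift or a turn outside -1 to 1 is refused whole. A call with a gripper value outside its range is refused whole. The fingers move at their own pace and stop on an object; the grip force is fixed at half the most. Time passes only in rows, so rows that repeat a pose let the fingers close. It gives the time, the measured TCP pose, the force, the opening and the grip force at its end, in the units of the state.
- read_state(): the state, without advancing time (a new reading comes with each control period).
- get_image(name): name is "side" or "top" or "wrist"; returns a dict with "img" (480x640x3 uint8, red, green, blue), "range_z" (480x640 float32, mm along the optical axis (not along the pixel's ray), 0 where there is no reading), "intrinsics" (3x3 intrinsics, pixels), "extrinsics" (4x4, takes a point from camera to world coordinates); the wrist camera has in their place "tool_from_camera" (4x4, takes a point from camera to tool coordinates, whose origin is the TCP and whose axes are the flange's). Camera axes: x right, y down, z forward; pixel columns grow to the right and rows downward; lengths in mm; the calibration is good to about 2 mm. A picture is of the moment at which its call begins: read the wrist's pose just before it.
- job_done(): hands the job in; it is judged then, once.
The state is a dict: "clock": time; "joints": joint angles; "joint_vel": joint speeds; "joint_efforts": joint torques, N m; "position": TCP position; "ee_rot": TCP orientation; "contact_force": force on the tool from outside, world axes, zero at the start; "wrist_torque": the same for the moment, N m; "gripper_width": finger opening in mm; "grasp_force": force on a finger pad.
Only numpy, scipy, OpenCV 4.12 (cv2) and the standard library are available. Lean on these libraries where they do the work, as an engineer would, in place of code of your own. Each camera call takes 0.05 s, during which the arm holds its last target. There are 200 camera calls.

## Working session

There is one attempt and no reset: what is moved stays moved. The work goes in short steps, Python scripts to look and compute and a tool call to move; the robot and the scene stay as the last step left them, time stands still between calls to the robot, and variables do not carry over. Pictures are saved under pics/ and viewed, at most 10 in all, crops included, and the job is handed in when it is done.

Besides the shell and the picture viewer there is one more tool, called after "Request:" as name(argument=value, ...) on one line, values as JSON. jog_arm: Moves the arm, as the interface text tells. Its arguments: {"type":"object","properties":{"plan":{"type":"array"}},"required":["plan"]}

```bash
mkdir -p pics; python3 - <<'E'
from bench import *
import cv2,numpy as np
s=read_state();print(s)
for n in("top","side"):
    d=get_image(n);cv2.imwrite(f"pics/{n}0.png",d["img"][:,:,::-1]);np.savez(f"{n}0.npz",**d)
    print(n,d["intrinsics"].round(1).tolist(),d["extrinsics"].round(3).tolist())
E
```

```text
{'clock': 0.0, 'joints': array([ 1.42059267e+00,  3.85555029e-01,  6.63460860e-03, -5.23470153e-04,
       -1.19397967e+00, -2.58581795e-01]), 'joint_vel': array([ 1.21769682e-03, -6.75482323e-05, -1.15606718e-03,  6.04649841e-04,
       -8.71482163e-04, -4.36239323e-04]), 'joint_efforts': array([-3.10170662e-04, -3.92297244e+01,  1.88399220e+01,  4.18604851e+00,
       -4.63473931e-03,  7.07618412e-06]), 'position': array([248.18974938, 572.97850114, 230.22230003]), 'ee_rot': array([ 9.79164250e-01, -2.03066997e-01, -1.85940904e-04,  1.06351178e-03]), 'contact_force': array([-0.24546636,  0.05926811,  0.14393916]), 'wrist_torque': array([-0.00537563,  0.0294343 , -0.00052256]), 'grasp_force': 0.0, 'gripper_width': 85.2551940519138}
top [[573.7, 0.0, 320.1], [0.0, 573.7, 241.4], [0.0, 0.0, 1.0]] [[-0.008, -0.976, 0.218, 274.848], [-1.0, 0.006, -0.007, 100.448], [0.006, -0.218, -0.976, 1231.152], [0.0, 0.0, 0.0, 1.0]]
side [[607.8, 0.0, 321.9], [0.0, 607.8, 255.3], [0.0, 0.0, 1.0]] [[0.98, -0.126, 0.152, 333.942], [-0.197, -0.637, 0.745, -774.71], [0.003, -0.761, -0.649, 917.157], [0.0, 0.0, 0.0, 1.0]]
```

View pics/top0.png

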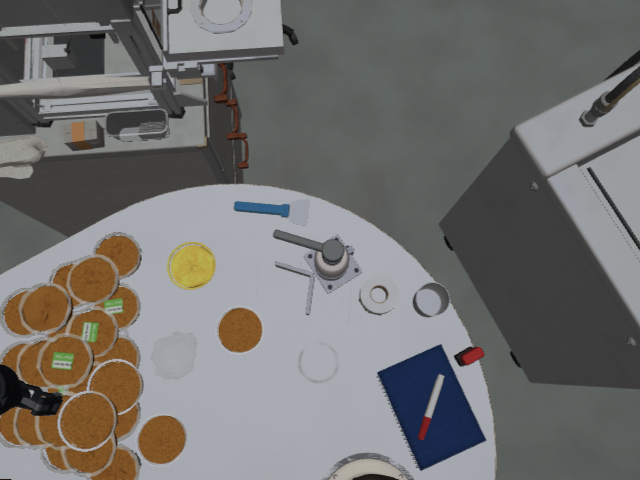

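View pics/side0.png

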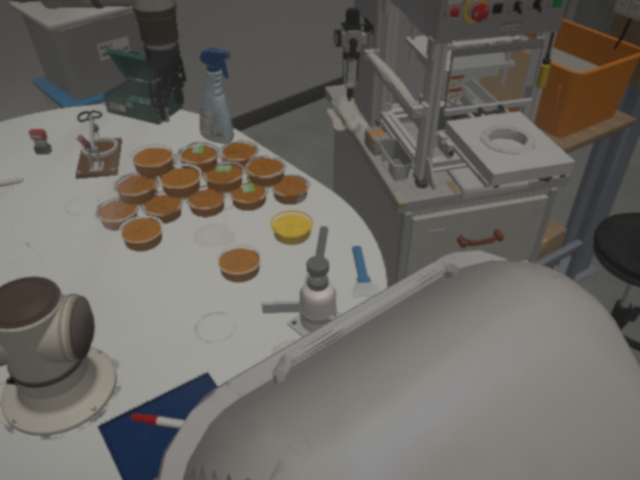

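The top view shows the station with its bottle head at about (333,250). The spout end is at (275,235), the V plates run (275,264)–(312,275)–(307,314), and the single cup is at (240,330). Next I measure these with the range image.

```bash
cat > h.py <<'E'
import numpy as np,cv2
def cloud(d):
    K=d["intrinsics"];v,u=np.mgrid[:480,:640];z=d["range_z"]
    P=np.stack([(u-K[0,2])/K[0,0]*z,(v-K[1,2])/K[1,1]*z,z],-1)
    E=d["extrinsics"];return P@E[:3,:3].T+E[:3,3]
def ray(d,u,v,h):
    K=d["intrinsics"];E=d["extrinsics"];r=E[:3,:3]@[(u-K[0,2])/K[0,0],(v-K[1,2])/K[1,1],1];o=E[:3,3]
    return (o+r*(h-o[2])/r[2])[:2]
E
python3 - <<'E'
import numpy as np,cv2
from h import *
d=np.load("top0.npz");W=cloud(d);H=W[...,2]
v,u=np.mgrid[:480,:640]
print("table",np.median(H[400:430,320:360]))
def comp(name,m,h=None):
    n,l,s,c=cv2.connectedComponentsWithStats(m.astype(np.uint8))
    for i in range(1,n):
        if s[i,4]>40:
            p=W[l==i];cn=cv2.findContours((l==i).astype(np.uint8),0,2)[0][0]
            (cx,cy),r=cv2.minEnclosingCircle(cn);rr=cv2.minAreaRect(cn)
            hh=h or np.median(p[:,2])
            print(name,s[i],"h",np.percentile(p[:,2],[5,50,95]).round(),"mean",p.mean(0).round(1),"circ",ray(d,cx,cy,hh).round(1),"box",[ray(d,*q,hh).round().tolist() for q in cv2.boxPoints(rr)])
roi=(u>180)&(u<460)&(v>190)&(v<400)
comp("high",roi&(H>140)&(H<185)); comp("head",roi&(H>161)&(H<175),165); comp("plates",roi&(H>20)&(H<34)); comp("cup46",roi&(H>38)&(H<55),46); comp("beaker",roi&(H>56)&(H<80)); comp("foot",roi&(H>4)&(H<19))
img=d["img"][190:340,200:460,::-1]
hm=np.clip(H[190:340,200:460]*1.4,0,255).astype(np.uint8)
cv2.imwrite("pics/crop1.png",np.vstack([cv2.resize(img,None,fx=2.0,fy=2.0),cv2.applyColorMap(cv2.resize(hm,None,fx=2.,fy=2.,interpolation=0),2)]))
E
```

```text
table -0.13128490915084967
high [273 230  72  33 862] h [155. 162. 167.] mean [506.6 102.4 162. ] circ [508.6 115.2] box [[525.0, 184.0], [566.0, 167.0], [507.0, 40.0], [467.0, 58.0]]
head [304 239  41  23 439] h [161. 165. 168.] mean [498.5  74.2 164.4] circ [502.2  85.7] box [[510.0, 125.0], [546.0, 101.0], [502.0, 40.0], [467.0, 64.0]]
plates [ 181  245   33   43 1137] h [25. 29. 33.] mean [492.4 356.7  28.9] circ [493.  362.5] box [[538.0, 389.0], [537.0, 321.0], [447.0, 318.0], [447.0, 385.0]]
plates [275 262  40  53 305] h [23. 28. 31.] mean [457.9 130.8  27.4] circ [443.6 151.6] box [[497.0, 189.0], [529.0, 141.0], [417.0, 72.0], [387.0, 120.0]]
plates [360 275  39  40 928] h [25. 30. 33.] mean [428.4 -31.5  29.4] circ [427.5 -31.9] box [[397.0, 16.0], [476.0, -1.0], [460.0, -80.0], [381.0, -61.0]]
plates [423 286  23  27  57] h [21. 27. 32.] mean [ 427.5 -156.8   26.8] circ [ 417.3 -142.1] box [[444.0, -125.0], [459.0, -148.0], [406.0, -181.0], [391.0, -159.0]]
plates [ 219  308   44   45 1490] h [25. 29. 33.] mean [356.6 259.   29.1] circ [353.1 256.5] box [[402.0, 304.0], [
[... 1104 characters left out ...]
643.0, 281.0], [642.0, 115.0], [585.0, 116.0], [586.0, 280.0]]
foot [333 235  11  10  43] h [ 4.  7. 12.] mean [554.9  52.3   7.4] circ [552.6  52.2] box [[558.0, 66.0], [569.0, 59.0], [553.0, 35.0], [542.0, 41.0]]
foot [304 250  59  44 556] h [ 5.  7. 11.] mean [478.4  59.5   7.2] circ [498.3  63.8] box [[517.0, 130.0], [568.0, 48.0], [481.0, -3.0], [432.0, 78.0]]
foot [424 287  20  28  99] h [ 4.  8. 17.] mean [ 421.7 -155.8    9.5] circ [ 417.4 -144.6] box [[444.0, -127.0], [455.0, -160.0], [396.0, -177.0], [385.0, -144.0]]
foot [ 377  344   83   56 2985] h [ 7. 11. 15.] mean [ 258.9 -114.7   11.4] circ [ 249.4 -111.4] box [[270.0, -20.0], [329.0, -164.0], [220.0, -207.0], [163.0, -65.0]]
```

View pics/crop1.png

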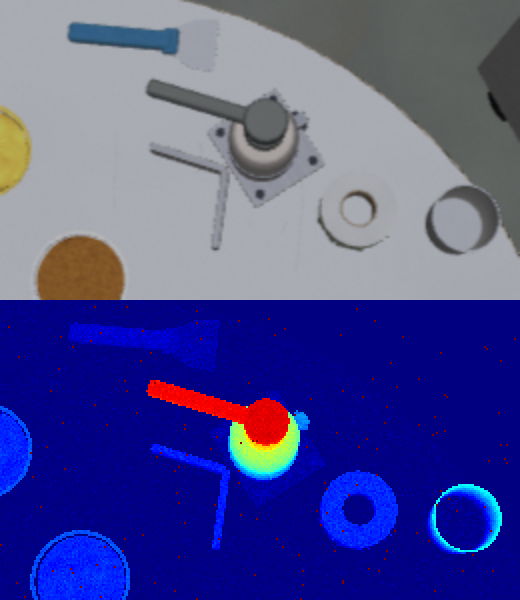

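```bash
python3 - <<'E'
import numpy as np,cv2
from h import *
d=np.load("top0.npz");W=cloud(d);H=W[...,2];v,u=np.mgrid[:480,:640];roi=(u>268)&(u<350)&(v>225)&(v<320)
# head: circle from rightmost part
m=(roi&(H>140)&(H<185)).astype(np.uint8)
c=max(cv2.findContours(m,0,1)[0],key=cv2.contourArea)[:,0].astype(float)
R=np.array([ray(d,*p,165) for p in c])
q=R[R[:,1]<85]
for _ in range(3):
    A=np.c_[2*q,np.ones(len(q))];s=np.linalg.lstsq(A,(q**2).sum(1),rcond=None)[0];ax=s[:2];r=np.sqrt(s[2]+ax@ax)
    q=R[np.abs(np.linalg.norm(R-ax,axis=1)-r)<2.5]
print("axis",ax,"r",r)
foot=(roi|(u<366)&(u>300)&(v>230)&(v<300))&(H>3)&(H<14)
p=W[foot&(np.hypot(W[...,0]-ax[0],W[...,1]-ax[1])<80)];print("foot rect",cv2.minAreaRect(p[:,:2].astype(np.float32)))
m2=W[roi&(H>145)&(H<185)][:,:2];m2=m2[np.linalg.norm(m2-ax,axis=1)>35]
l=cv2.fitLine(m2.astype(np.float32),2,0,.01,.01).ravel();t=(m2-ax)@(l[:2]*np.sign((m2.mean(0)-ax)@l[:2]));print("spout dir",l,"len",np.percentile(t,[99,100]),np.degrees(np.arctan2(*(m2.mean(0)-ax)[::-1])))
m3=roi&(H>18)&(H<33)&(np.hypot(W[...,0]-ax[0],W[...,1]-ax[1])>44);P=W[m3][:,:2];uu=u[m3];vv=v[m3]
a=P[(uu<306)];b=P[(vv>281)]
L=[cv2.fitLine(x.astype(np.float32),2,0,.01,.01).ravel() for x in(a,b)]
X=np.linalg.solve(np.c_[L[0][:2],-L[1][:2]],L[1][2:]-L[0][2:]);apex=L[0][2:]+X[0]*L[0][:2]
da=a.mean(0)-apex;db=b.mean(0)-apex;da/=np.linalg.norm(da);db/=np.linalg.norm(db)
bis=da+db;bis/=np.linalg.norm(bis)
print("apex",apex,"ends",((a-apex)@da).max(),((b-apex)@db).max(),"ang",np.degrees(np.arccos(da@db)),"bis",bis,np.degrees(np.arctan2(bis[1],bis[0])))
ea=apex+da*((a-apex)@da).max();eb=apex+db*((b-apex)@db).max();print("ends",ea,eb,np.linalg.norm(ea-eb))
da2=(apex-ax);print("apex dir",np.degrees(np.arctan2(da2[1],da2[0])),np.linalg.norm(da2))
for ax2 in(ax,): print("home",ax2+115*bis)
print("mid V ends from axis along bis",((ea+eb)/2-ax)@bis, ((ea+eb)/2-ax)@[-bis[1],bis[0]])
cup=np.array([356.5,258.3]);print("cup-home",cup-(ax+115*bis),np.linalg.norm(cup-(ax+115*bis)))
hs=cv2.cvtColor(d["img"],cv2.COLOR_RGB2HSV);mm=((hs[...,1]>120)&(u>200)&(u<280)&(v>295)&(v<370)).astype(np.uint8)
cc=max(cv2.findContours(mm,0,2)[0],key=cv2.contourArea);e=cv2.fitEllipse(cc);print("paste",e,ray(d,*e[0],30),ray(d,*e[0],46))
E
```

```text
axis [495.5568547   69.07960409] r 21.58734297952715
foot rect ((495.3702697753906, 68.77021789550781), (151.90773010253906, 157.48837280273438), 47.75090408325195)
spout dir [3.0311239e-01 9.5295483e-01 5.1912866e+02 1.4138188e+02] len [117.02246946 118.27297409] 71.94311801788695
apex [471.84134 107.71957] ends 83.55021276953211 83.47540516550124 ang 99.9166946369227 bis [-0.52833107  0.84903845] 121.89276097996098
ends [497.75071659 187.15093428] [389.20877983 119.55187018] 127.87097208879602
apex dir 121.5397786855905 45.337317553295705
home [434.79878195 166.71902541]
mid V ends from axis along bis 99.06394981987204 -0.3079434808626354
cup-home [-78.29878195  91.58097459] 120.48972637659833
paste ((239.7913818359375, 329.83154296875), (41.60261917114258, 43.287384033203125), 26.811750411987305) [356.71730412 259.42701206] [355.62676646 257.30933059]
```

The V geometry checks out: the ends are 127.9 mm apart at 99 mm from the axis, and the spout is 118 mm long. Home is about (435,167), the cup about (356.5,259), and swivel about 0.87. I'll start the approach and turn the tool so its x lies along the push.

Request:
jog_arm(plan=[[40,[0.53,0.71,0.8],[0,0,0.435]],[40,[0.53,0.71,0.8],[0,0,0.435]],[40,[0.53,0.71,0.8],[0,0,0.435]],[40,[0.53,0.71,0.8],[0,0,0.435]],[40,[0.53,0.71,0.8],[0,0,0.435]]])

```text
clock: 0.72
position: [268.9, 488.2, 151.8]
ee_rot: [0.908, -0.418, -0.0, -0.001]
contact_force: [1.0, 1.1, 0.2]
gripper_width: 40.1
grasp_force: 0.0
```

```bash
cat > d.py <<'E'
import sys,numpy as np
from bench import read_state
from scipy.spatial.transform import Rotation as Ro
s=read_state();R=Ro.from_quat(s["ee_rot"]);t=[float(a) for a in sys.argv[1:4]]
print(round(s["clock"],2),s["position"].round(1),s["contact_force"].round(1),"w",round(s["gripper_width"],1),"xaxis deg",np.degrees(np.arctan2(*R.as_matrix()[1::-1,0])).round(1))
print("shift",(R.inv().apply(np.array(t)-s["position"])/100).round(3))
E
python3 d.py 308.5 315 12
```

```text
0.72 [268.9 488.2 151.8] [1.  1.1 0.2] w 40.1 xaxis deg -49.4
shift [1.575 0.827 1.395]
```

Request:
jog_arm(plan=[[40,[0.4,0.2,0.0],[0,0,0]],[40,[0.78,0.42,0.4],[0,0,0]],[40,[0.78,0.42,0.4],[0,0,0]],[40,[0.78,0.42,0.4],[0,0,0]]])

```text
clock: 1.23
position: [288.0, 402.1, 112.1]
ee_rot: [0.908, -0.418, 0.0, -0.001]
contact_force: [0.0, 0.6, 0.3]
gripper_width: 39.9
grasp_force: 0.0
```

Request:
jog_arm(plan=[[40,[0.4,0.2,0.0],[0,0,0]],[40,[0.79,0.41,0.0],[0,0,0]],[40,[0.79,0.41,0.5],[0,0,0]],[40,[0.79,0.41,0.99],[0,0,0]],[40,[0.79,0.41,0.99],[0,0,0]],[40,[0.79,0.41,0.99],[0,0,0]]])

```text
clock: 1.98
position: [308.4, 316.4, 13.8]
ee_rot: [0.908, -0.418, 0.0, -0.002]
contact_force: [0.9, -0.1, 0.6]
gripper_width: 40.3
grasp_force: 0.0
```

```bash
python3 d.py 397 212 12; python3 - <<'E'
from bench import *
import cv2,numpy as np
d=get_image("top");cv2.imwrite("pics/top2.png",cv2.resize(d["img"][190:390,140:360,::-1],None,fx=3,fy=3)[:600])
E
```

```text
1.98 [308.4 316.4  13.8] [ 0.9 -0.1  0.6] w 40.3 xaxis deg -49.4
shift [1.369 0.006 0.016]
```

View pics/top2.png

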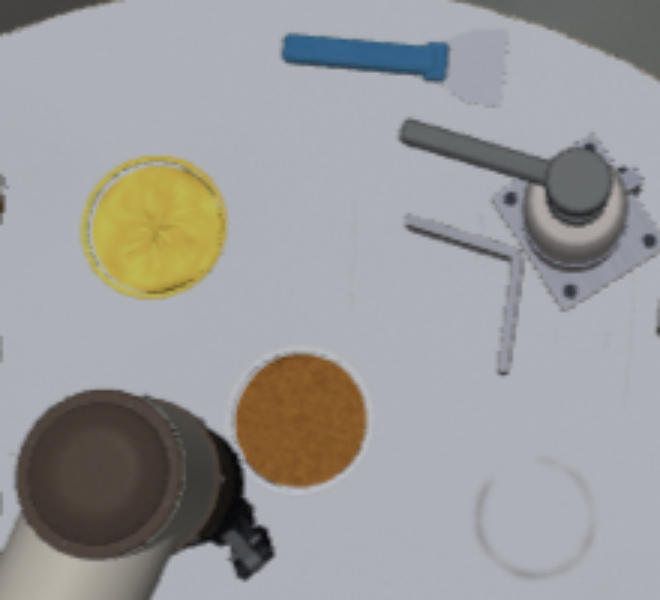

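The fingers stand right behind the cup, which sits at crop (300,420), in line with the V. I'll push now.

Request:
jog_arm(plan=[[40,[0.06,0,0.02],[0,0,0]],[40,[0.12,0,0.02],[0,0,0]],[40,[0.2,0,0.02],[0,0,0]],[40,[0.3,0,0.02],[0,0,0]],[40,[0.4,0,0.02],[0,0,0]],[40,[0.5,0,0.02],[0,0,0]],[40,[0.6,0,0.02],[0,0,0]],[40,[0.7,0,0.02],[0,0,0]],[40,[0.78,0,0.02],[0,0,0]],[40,[0.84,0,0.02],[0,0,0]]])

```text
clock: 3.28
position: [362.4, 249.5, 10.3]
ee_rot: [0.908, -0.419, -0.0, 0.0]
contact_force: [-1.2, 1.0, 1.2]
gripper_width: 40.2
grasp_force: 0.9
```

Request:
jog_arm(plan=[[40,[0.08,0,0],[0,0,0]],[40,[0.16,0,0],[0,0,0]],[40,[0.24,0,0],[0,0,0]],[40,[0.32,0,0],[0,0,0]],[40,[0.38,0,0],[0,0,0]],[40,[0.43,0,0],[0,0,0]],[40,[0.45,0,0],[0,0,0]],[40,[0.45,0,0],[0,0,0]]])

```text
clock: 4.28
position: [391.4, 215.7, 10.3]
ee_rot: [0.908, -0.419, -0.0, 0.0]
contact_force: [-0.2, 0.2, 1.2]
gripper_width: 39.9
grasp_force: 0.2
```

```bash
python3 d.py 397 212 12; python3 - <<'E'
from bench import *
from h import *
d=get_image("top");cv2.imwrite("pics/top3.png",cv2.resize(d["img"][190:390,140:360,::-1],None,fx=3,fy=3)[:600])
v,u=np.mgrid[:480,:640]
hs=cv2.cvtColor(d["img"],cv2.COLOR_RGB2HSV);mm=((hs[...,1]>120)&(hs[...,0]<20)&(u>230)&(u<330)&(v>235)&(v<370)).astype(np.uint8)
cc=max(cv2.findContours(mm,0,2)[0],key=cv2.contourArea);e=cv2.fitEllipse(cc);print("paste",e,ray(d,*e[0],30),"circ",ray(d,*cv2.minEnclosingCircle(cc)[0],30))
E
```

```text
4.28 [391.4 215.7  10.3] [-0.2  0.2  1.2] w 39.9 xaxis deg -49.5
shift [ 0.064 -0.019 -0.017]
paste ((285.5713806152344, 293.2856140136719), (34.050296783447266, 43.4543571472168), 173.89930725097656) [432.13802903 165.01834003] circ [430.66162447 171.69604677]
```

View pics/top3.png

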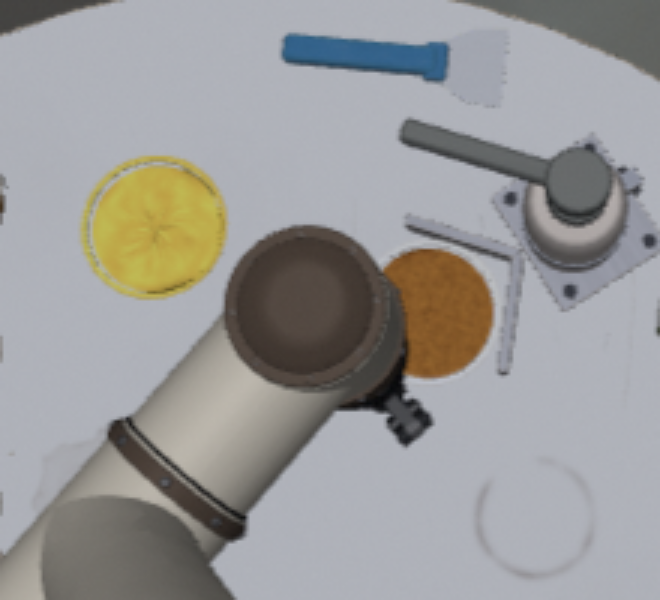

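The cup, at crop (435,315), is a few mm short of the plates. I'll creep forward until the force rises.

Request:
jog_arm(plan=[[40,[0.02,0,0],[0,0,0]],[40,[0.04,0,0],[0,0,0]],[40,[0.06,0,0],[0,0,0]],[40,[0.06,0,0],[0,0,0]]])

```text
clock: 4.82
position: [395.3, 211.1, 10.3]
ee_rot: [0.908, -0.419, -0.0, 0.0]
contact_force: [-0.7, 0.3, -0.2]
gripper_width: 39.9
grasp_force: 0.3
```

Request:
jog_arm(plan=[[40,[0.01,0,0],[0,0,0]],[40,[0.02,0,0],[0,0,0]],[40,[0.02,0,0],[0,0,0]]])

```text
clock: 5.2
position: [396.6, 209.7, 10.3]
ee_rot: [0.908, -0.419, -0.0, 0.0]
contact_force: [-0.2, 0.1, -0.1]
gripper_width: 40.0
grasp_force: 0.4
```

Request:
jog_arm(plan=[[40,[0.01,0,0],[0,0,0]],[40,[0.02,0,0],[0,0,0]],[40,[0.02,0,0],[0,0,0]]])

```text
clock: 5.58
position: [398.1, 208.6, 10.4]
ee_rot: [0.908, -0.419, 0.0, -0.0]
contact_force: [-1.3, 2.2, -0.3]
gripper_width: 40.1
grasp_force: 1.2
```

Request:
jog_arm(plan=[[40,[0.01,0,0],[0,0,0]],[40,[0.02,0,0],[0,0,0]],[40,[0.02,0,0],[0,0,0]]])

```text
clock: 5.95
position: [399.2, 208.1, 10.5]
ee_rot: [0.908, -0.419, -0.0, -0.001]
contact_force: [-6.3, 8.1, 0.3]
gripper_width: 40.2
grasp_force: 4.4
```

The force has risen to 10 N against both plates, so the cup is home. I'll back off, lift and shut the fingers.

Request:
jog_arm(plan=[[40,[-0.02,0,0],[0,0,0]],[40,[-0.06,0,0],[0,0,0]],[40,[-0.2,0,0],[0,0,0]],[40,[-0.3,0,0],[0,0,0]],[30,[-0.3,0,-0.5],[0,0,0]],[10,[-0.3,0,-1],[0,0,0]],[0,[-0.3,0,-1],[0,0,0]]])

```text
clock: 6.82
position: [381.1, 232.0, 113.9]
ee_rot: [0.908, -0.418, 0.001, -0.004]
contact_force: [-0.5, -0.0, -0.3]
gripper_width: 0.0
grasp_force: 0.0
```

Request:
jog_arm(plan=[[0,[0,0,-0.5],[0,0,0]],[0,[0,0,-1],[0,0,0]],[0,[0,-0.5,-1],[0,0,0]],[0,[0,-0.5,-1],[0,0,0]],[0,[0,-0.5,-1],[0,0,0]]])

```text
clock: 7.45
position: [416.5, 261.3, 208.6]
ee_rot: [0.908, -0.419, -0.001, 0.002]
contact_force: [0.0, -1.1, -0.4]
gripper_width: 0.1
grasp_force: 0.0
```

```bash
python3 d.py 565 136 220; python3 - <<'E'
from bench import *
from h import *
d=get_image("top");cv2.imwrite("pics/top4.png",cv2.resize(d["img"][190:390,140:360,::-1],None,fx=3,fy=3)[:600])
v,u=np.mgrid[:480,:640]
hs=cv2.cvtColor(d["img"],cv2.COLOR_RGB2HSV);mm=((hs[...,1]>120)&(hs[...,0]<20)&(u>230)&(u<330)&(v>235)&(v<370)).astype(np.uint8)
cc=max(cv2.findContours(mm,0,2)[0],key=cv2.contourArea);e=cv2.fitEllipse(cc);print("paste",e,ray(d,*e[0],30),"circ",ray(d,*cv2.minEnclosingCircle(cc)[0],30))
E
```

```text
7.45 [416.5 261.3 208.6] [ 0.  -1.1 -0.4] w 0.1 xaxis deg -49.5
shift [ 1.917 -0.315 -0.115]
paste ((285.8280944824219, 290.78436279296875), (41.07685470581055, 42.04412841796875), 30.45577049255371) [437.42066033 164.50782161] circ [437.63326405 165.0124885 ]
```

View pics/top4.png

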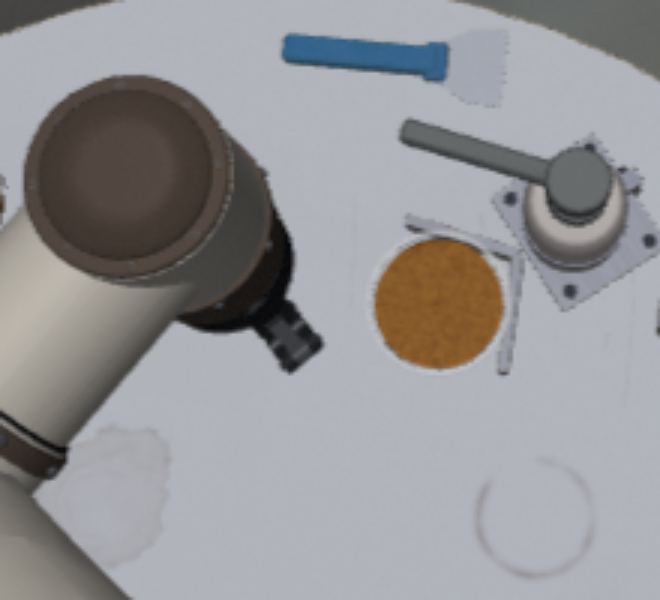

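The cup is seated between both plates at (437.5,165), about 3 mm from my home estimate. I'll go over the spout to its far side.

Request:
jog_arm(plan=[[0,[0.5,-0.15,-0.1],[0,0,0]],[0,[0.96,-0.32,-0.1],[0,0,0]],[0,[0.96,-0.32,-0.1],[0,0,0]],[0,[0.96,-0.32,-0.1],[0,0,0]]])

```text
clock: 8.0
position: [503.4, 209.1, 219.6]
ee_rot: [0.908, -0.419, -0.001, 0.001]
contact_force: [0.1, 0.1, -0.1]
gripper_width: -0.1
grasp_force: 0.0
```

Request:
jog_arm(plan=[[0,[0.5,0,0],[0,0,0]],[0,[0.96,0,0],[0,0,0]],[0,[0.96,0,0],[0,0,0]],[0,[0.96,0,0.5],[0,0,0]],[0,[0.96,0,0.8],[0,0,0]],[0,[0.96,0,0.8],[0,0,0]],[0,[0.96,0,0.8],[0,0,0]]])

```text
clock: 8.88
position: [567.0, 137.9, 141.9]
ee_rot: [0.908, -0.418, 0.001, -0.001]
contact_force: [0.4, -0.3, 1.2]
gripper_width: -0.3
grasp_force: 0.0
```

```bash
python3 d.py 512 154 139;python3 d.py 474 150 139
```

```text
8.88 [567.  137.9 141.9] [ 0.4 -0.3  1.2] w -0.3 xaxis deg -49.4
shift [-0.481  0.313  0.028]
8.88 [567.  137.9 141.9] [ 0.4 -0.3  1.2] w -0.3 xaxis deg -49.4
shift [-0.698  0.628  0.027]
```

Request:
jog_arm(plan=[[0,[-0.08,0.05,0.02],[0,0,0]],[0,[-0.16,0.1,0.02],[0,0,0]],[0,[-0.24,0.16,0.02],[0,0,0]],[0,[-0.32,0.21,0.02],[0,0,0]],[0,[-0.4,0.26,0.02],[0,0,0]],[0,[-0.48,0.31,0.02],[0,0,0]],[0,[-0.53,0.39,0.02],[0,0,0]],[0,[-0.59,0.47,0.02],[0,0,0]],[0,[-0.65,0.56,0.02],[0,0,0]],[0,[-0.68,0.6,0.02],[0,0,0]]])

```text
clock: 10.12
position: [476.0, 149.2, 138.3]
ee_rot: [0.908, -0.419, -0.0, 0.0]
contact_force: [1.0, -0.2, -0.3]
gripper_width: -0.2
grasp_force: 0.3
```

```bash
cat > look.py <<'E'
import sys
from bench import *
from h import *
d=get_image("top");cv2.imwrite(sys.argv[1],cv2.resize(d["img"][190:390,140:360,::-1],None,fx=3,fy=3)[:600])
E
python3 d.py 474 150 139; python3 look.py pics/top5.png
```

```text
10.12 [476.  149.2 138.3] [ 1.  -0.2 -0.3] w -0.2 xaxis deg -49.5
shift [-0.019  0.01  -0.007]
```

View pics/top5.png

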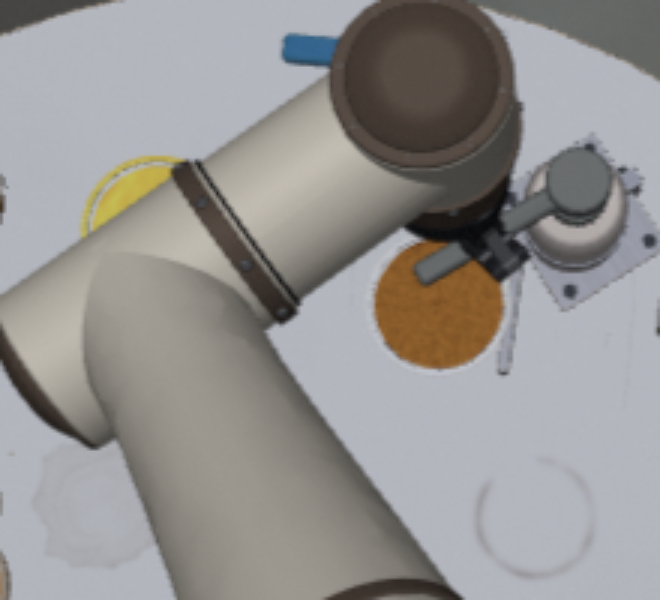

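The spout now lies over the cup lid, its end at crop (420,272) and the head at (579,182). I'll compute the nozzle error.

```bash
python3 - <<'E'
from h import *
d=np.load("top0.npz")
a=ray(d,140+579/3,190+182/3,165);t=ray(d,140+420/3,190+272/3,161);e=(t-a)/np.linalg.norm(t-a)
ax=np.array([495.6,69.1]);n=ax+111*e;print(a,t,np.linalg.norm(t-a),np.degrees(np.arctan2(e[1],e[0])),n,n-[437,165.3])
E
```

```text
[495.08074116  68.24353224] [438.90721209 168.58959661] 114.99912175125213 119.2400161377915 [441.37991874 165.95650617] [4.37991874 0.65650617]
```

The nozzle is about 5 mm off, well within tolerance. I'll nudge it 3 mm more, back away and rise.

Request:
jog_arm(plan=[[0,[0,0.03,0],[0,0,0]],[0,[0,0.03,0],[0,0,0]],[0,[0,-0.05,0],[0,0,0]],[0,[0,-0.3,0],[0,0,0]],[0,[0,-0.3,0],[0,0,0]],[0,[0,-0.3,-0.5],[0,0,0]],[0,[0,-0.3,-0.8],[0,0,0]],[0,[0,-0.3,-0.8],[0,0,0]]])

```text
clock: 11.18
position: [500.6, 169.4, 220.8]
ee_rot: [0.908, -0.419, 0.001, -0.002]
contact_force: [0.5, 0.1, -0.5]
gripper_width: -0.1
grasp_force: 0.0
```

```bash
python3 d.py 495.5 69 180
```

```text
11.18 [500.6 169.4 220.8] [ 0.5  0.1 -0.5] w -0.1 xaxis deg -49.5
shift [0.73  0.693 0.405]
```

Request:
jog_arm(plan=[[0,[0.4,0.38,0],[0,0,0]],[0,[0.73,0.69,0],[0,0,0]],[0,[0.73,0.69,0.2],[0,0,0]],[0,[0.73,0.69,0.4],[0,0,0]],[0,[0.73,0.69,0.4],[0,0,0]],[0,[0.73,0.69,0.4],[0,0,0]]])

```text
clock: 11.92
position: [494.7, 68.7, 178.5]
ee_rot: [0.908, -0.419, 0.0, 0.0]
contact_force: [0.1, 0.3, 0.6]
gripper_width: 0.3
grasp_force: 0.0
```

```bash
python3 d.py 495.5 69 149; python3 look.py pics/top6.png
```

```text
11.93 [494.7  68.7 178.5] [0.1 0.3 0.6] w 0.3 xaxis deg -49.5
shift [ 0.003 -0.009  0.295]
```

View pics/top6.png

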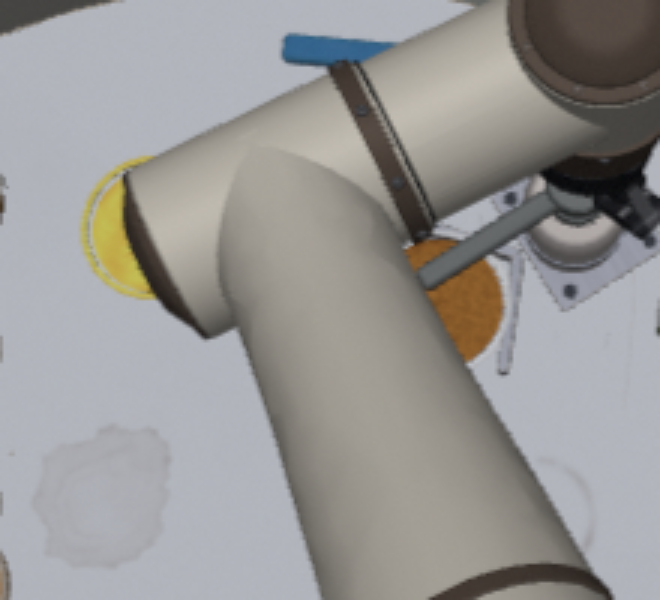

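The spout (end at crop ~(425,278)) stays over the lid and the cup is in the V, so I'll press now.

Request:
jog_arm(plan=[[0,[0,0,0.1],[0,0,0]],[0,[0,0,0.15],[0,0,0]],[0,[0,0,0.19],[0,0,0]],[0,[0,0,0.23],[0,0,0]],[0,[0,0,0.26],[0,0,0]],[0,[0,0,0.285],[0,0,0]],[0,[0,0,0.3],[0,0,0]],[0,[0,0,0.3],[0,0,0]]])

```text
clock: 12.98
position: [494.7, 68.7, 149.7]
ee_rot: [0.908, -0.419, 0.0, -0.0]
contact_force: [-4.6, -0.4, 9.1]
gripper_width: -0.2
grasp_force: 4.8
```

Request:
jog_arm(plan=[[0,[0,0,0.015],[0,0,0]],[0,[0,0,0.03],[0,0,0]],[0,[0,0,0.03],[0,0,0]]])

```text
clock: 13.35
position: [494.9, 68.7, 148.9]
ee_rot: [0.908, -0.418, 0.001, -0.0]
contact_force: [-7.6, 1.6, 20.7]
gripper_width: 0.0
grasp_force: 10.5
```

The head has bottomed out: 20.7 N, with the tip at 149 mm. I'll let it spring back and retreat.

Request:
jog_arm(plan=[[0,[0,0,0.005],[0,0,0]],[0,[0,0,-0.08],[0,0,0]],[0,[0,0,-0.2],[0,0,0]],[0,[0,0,-0.5],[0,0,0]],[0,[0,0,-0.9],[0,0,0]],[0,[0,0,-0.9],[0,0,0]]])

```text
clock: 14.1
position: [496.4, 69.3, 238.4]
ee_rot: [0.908, -0.419, 0.003, -0.003]
contact_force: [0.3, 0.6, -0.1]
gripper_width: -0.2
grasp_force: 0.0
```

Request:
jog_arm(plan=[[0,[-0.5,0,-0.1],[0,0,0]],[0,[-0.9,0.2,-0.1],[0,0,0]],[0,[-0.9,0.7,-0.1],[0,0,0]],[0,[-0.9,1,-0.1],[0,0,0]],[0,[-0.9,1,-0.1],[0,0,0]],[0,[-0.9,1,-0.1],[0,0,0]]])

```text
clock: 14.85
position: [360.4, 72.4, 245.1]
ee_rot: [0.908, -0.419, 0.0, -0.0]
contact_force: [0.7, -0.3, -0.3]
gripper_width: 0.2
grasp_force: 0.0
```

```bash
python3 d.py 0 0 0; python3 look.py pics/top7.png; python3 - <<'E'
from bench import *
from h import *
d=get_image("top");W=cloud(d);m=np.hypot(W[...,0]-495.5,W[...,1]-69)<18
print("head h",np.percentile(W[m][:,2],[50,75,90]))
E
```

```text
14.85 [360.4  72.4 245.1] [ 0.7 -0.3 -0.3] w 0.2 xaxis deg -49.5
shift [-1.789  3.212  2.45 ]
head h [165.25796605 166.3038003  167.88175321]
```

View pics/top7.png

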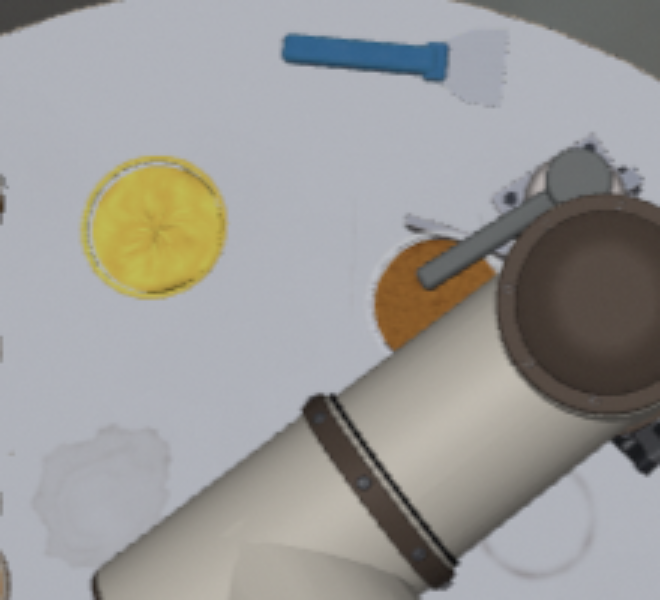

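The head is back up at 165 mm, the spout end is over the lid at crop (425,278), the cup is still in the V and the arm is clear.

```bash
python3 -c "
from bench import *
print(job_done())"
```

```text
the job is handed in; nothing more can be done
None
```

The job is handed in at about 15 s on the clock. By my measurements the cup is home in the V, the nozzle is within about 5 mm of the lid's centre, and the pump was pressed fully once and is back up. The arm went nowhere near the beaker, label roll or scraper. No verdict was returned.

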